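# Switch on the ash analyser at its interlocked lever bank

### The arm

A 6-joint arm with a two-finger parallel gripper is mounted at the origin on the work surface. World frame = base frame: x ahead of the robot, y to its left, z up, the work surface at z = 0. Lengths are in mm, angles in degrees, forces in N, time in s.
With the tool pointing down it reaches from about 350 to 975 mm from the base axis. Payload 4.9 kg.
Tool frame: the origin (TCP) lies at the very end of the fingers, on their centre line; the grasp point (between the pads) lies 19 mm behind it; z points along the fingers, y is the line along which they close (so a half turn about z gives the same grasp; the last joint's range is limited). The gripper opens to 85 mm and grips with 20 to 120 N. Pads are 22 mm wide; open, the fingers measure 114 mm over their backs; the gripper's body (76 mm by 85 mm) begins 54 mm behind the grasp point. The pads swing forward as they close: fully open they stand 13 mm farther back than shut.
Start: joints at [-72.594, 3.019, 92.412, -0, 84.569, -6.818], TCP at [256.44, -569.947, 231.304] pointing down, gripper open.
Joint ranges: [-172.51, 172.51], [-57.92, 126.97], [3.15, 148.05], [-58.71, 238.71], [5.1, 150.11], [-179.66, 179.66]. Speed limits (degrees/s): [147.25, 147.25, 180, 180, 180, 180].

### API

Orientations are given as [roll, pitch, yaw] about the fixed x, y, z axes, in that order (R = Rz(yaw) Ry(pitch) Rx(roll)).
In Python, from bench import env, vision gives the robot as it stands.
- The arm moves only by the tool servo_tool, never from a script. Its argument "series" is a list of rows, each a list of 5 numbers: the finger opening in cm, from 0 to 8.54, then the shift along the tool's x, y, z in cm, then the turn about the tool's z in rad. A call has 1 to 8 rows; each row shifts and turns the commanded pose from where the row before left it, along the tool's axes as they then stand; what a row does not reach is not made up. A row lasts 1/8 s, in which the tool goes at most 62.5 mm and 10.7 degrees, less where a joint would pass 70% of its speed; a pose out of reach is approached as far as the arm can. A call is refused whole if a number of a shift passes 6.25 or a number of a turn 0.188, either way. A call with a gripper value outside its range is refused whole. The fingers move at their own pace and stop on an object; the grip force is fixed at half the most. Time passes only in rows, so rows that do not move let the fingers close. It gives the time, the measured TCP pose, the force, the opening and the grip force at its end, in the units of the state.
- env.sense(): the state, without advancing time (a new reading comes with each control period).
- vision.capture(name): name is "scene" or "top" or "wrist"; returns the picture (400x640x3 uint8, blue, green, red); there is no depth.
- vision.camera_params(name): a dict with "fx", "fy", "cx", "cy" (pixels), "rvec" (rotation vector, rad) and "tvec" (3), from world to camera coordinates, as OpenCV has them; the wrist camera has in their place "hand_eye" (4x4, takes a point from camera to tool coordinates, whose origin is the TCP and whose axes are the flange's). Camera axes: x right, y down, z forward; pixel columns grow to the right and rows downward; lengths in mm; the calibration is good to about 2 mm. A picture is of the moment at which its call begins: read the wrist's pose just before it. camera_params takes no time and is no camera call.
- env.job_done(): hands the job in; it is judged then, once.
Trained networks look in the newest picture that a camera, given by its name, has taken for a name from the list of things; names that differ only in an ending like _2 or _b are one class to them, and where a whole thing is asked for, a point or a joint stands for the part that bears it (a point fixed in the world has none). Each returns a list of dicts, best first, with "confidence" (0 to 1); they miss things now and then, are a little off and sometimes report something else, mostly with a low value. They report only what shows in the picture. A call takes as long as a camera call. They do not tell look-alikes from the thing itself.
- vision.find_in(camera, target): "extent" ([left, top, width, height] in pixels, round what is visible of it).
- vision.outline_of(camera, target): "pixels" (400x640 bool, what is visible of it) and "extent" ([left, top, width, height] in pixels, round what is visible of it).
- vision.landmark_of(camera, target): "centre" ([column, row] in pixels: a listed point, or the origin of a listed thing).
The state is a dict: "time_s": time; "qpos": joint angles; "qvel": joint speeds; "joint_efforts": joint torques, N m; "eef_pos": TCP position; "tcp_rot": TCP orientation; "contact_force": force on the tool from outside, world axes, zero at the start; "moment": the same for the moment, N m; "finger_gap": finger opening in mm; "finger_force": force on a finger pad.
Only numpy, scipy, OpenCV 4.12 (cv2) and the standard library are available. Lean on these libraries where they do the work, as an engineer would, in place of code of your own. Each camera call takes 0.05 s, during which the arm holds its last target. There are 200 camera calls.

### The job

Switch the ash analyser's supply on: throw all three levers of the switch bank from off (leaning to the robot's side) to on (leaning away), each fully home, and let go of them. An interlock frees them only one after another, in an unmarked order: feel gently which lever gives, and when one comes up against its springy stop, do not force it, leave it and try another. Do not disturb the jar, the crucible or the bottle beside the bank.

Things in the scene. Friction and masses are not known exactly. Their poses are not given: they have to be found in the camera images.
- panel: switch bank: fixed grey sheet-metal box, 180 (x) x 300 (y) x 90 mm high; three levers stand out of slots in its top at y = +80 (left), 0 (middle), -80 mm (right). Origin: centre of its underside, on the bench. x: the way levers are thrown on (away from the robot, within 0.3 rad), z up. A hidden interlock blocks two of the levers at the start; the order (any of six) differs from start to start
- lever_left (a joint): left lever, rad: 0 = off (leaning 0.5 rad from upright to the bank's -x side), 1.0 = on (0.5 rad to +x): its hard end stops. Starts at 0 to 0.06, stays where left. Free, it takes 2 to 4 N at the handle, 6 N in the last half. Blocked, it moves as freely to about 0.22 and there meets a springy stop: about 1 N more per mm of handle travel. Each lever home (past 0.9) frees the next
- lever_left_grip (a point): middle of the left lever's T handle: round white bar 16 mm thick, 44 mm long, along the bank's y, 100 mm from the pivot, on a flat steel shank 8 x 12 mm. Pivot: inside the box, 65 mm above the bench, at bank x = 0. So the handle's middle is 153 mm above the bench at either end of the swing, 165 mm when upright, and goes from bank x = -48 mm (off) to +48 mm (on)
- lever_middle (a joint): middle lever, rad: 0 = off (leaning 0.5 rad from upright to the bank's -x side), 1.0 = on (0.5 rad to +x): its hard end stops. Starts at 0 to 0.06, stays where left. Free, it takes 2 to 4 N at the handle, 6 N in the last half. Blocked, it moves as freely to about 0.22 and there meets a springy stop: about 1 N more per mm of handle travel. Each lever home (past 0.9) frees the next
- lever_middle_grip (a point): middle of the middle lever's T handle: round white bar 16 mm thick, 44 mm long, along the bank's y, 100 mm from the pivot, on a flat steel shank 8 x 12 mm. Pivot: inside the box, 65 mm above the bench, at bank x = 0. So the handle's middle is 153 mm above the bench at either end of the swing, 165 mm when upright, and goes from bank x = -48 mm (off) to +48 mm (on)
- lever_right (a joint): right lever, rad: 0 = off (leaning 0.5 rad from upright to the bank's -x side), 1.0 = on (0.5 rad to +x): its hard end stops. Starts at 0 to 0.06, stays where left. Free, it takes 2 to 4 N at the handle, 6 N in the last half. Blocked, it moves as freely to about 0.22 and there meets a springy stop: about 1 N more per mm of handle travel. Each lever home (past 0.9) frees the next
- lever_right_grip (a point): middle of the right lever's T handle: round white bar 16 mm thick, 44 mm long, along the bank's y, 100 mm from the pivot, on a flat steel shank 8 x 12 mm. Pivot: inside the box, 65 mm above the bench, at bank x = 0. So the handle's middle is 153 mm above the bench at either end of the swing, 165 mm when upright, and goes from bank x = -48 mm (off) to +48 mm (on)
- stop_1 (a joint): one of the interlock's two springy stops, hidden in the bank; which lever it is under differs from start to start. How far it is pressed, m (0 = not), 10 N per mm at the stop = 4 N per mm of handle force. Pressed beyond 0.0045 the interlock is bent and the job spoilt: about 18 N at the handle on top of the lever's own, or 16 mm of handle travel into the stop
- stop_2 (a joint): one of the interlock's two springy stops, hidden in the bank; which lever it is under differs from start to start. How far it is pressed, m (0 = not), 10 N per mm at the stop = 4 N per mm of handle force. Pressed beyond 0.0045 the interlock is bent and the job spoilt: about 18 N at the handle on top of the lever's own, or 16 mm of handle travel into the stop
- jar: loose white plastic jar, 44 mm across, 75 mm high, beside the bank; origin at the centre of its underside
- crucible: loose white ceramic crucible, 48 mm across, 40 mm high, beside the bank; origin at the centre of its underside
- flask: loose amber glass bottle with a black cap, 52 mm across, 110 mm high, beside the bank; origin at the centre of its underside
Things that resemble listed ones, but are neither listed nor needed, are in the scene too. There is more than one size of the crucible; the job needs the largest.

How it is judged (in metres and radians):
At the end, for the whole second after the job is handed in: all three levers are on, fully home (more than 0.92 of their 1.0 rad), and at rest; jar, crucible and bottle stand upright within 25 mm of where they were (value of joint each of lever_left, lever_middle, lever_right above 0.92 rad and velocity of joint each of lever_left, lever_middle, lever_right below 0.05 rad/s and distance of each of jar, crucible, flask from where it was at the start of the episode below 0.025 m and angle between each of jar, crucible, flask's own z axis and vertical below 0.15 rad); the robot touches nothing.
It fails at once if a blocked lever was forced: a stop of the interlock was pressed more than 4.5 mm (value of joint any of stop_1, stop_2 above 0.0045 m).
It fails at once if the jar, the crucible or the bottle was knocked over or moved by more than 25 mm (distance of any of jar, crucible, flask from where it was at the start of the episode above 0.025 m or angle between any of jar, crucible, flask's own z axis and vertical above 0.4 rad).
It also fails if it takes over 72 s, if anything falls off the work surface, if the arm or the gripper's body presses on something with over 40 N, if the wrist force passes 120 N, or if a joint passes its speed limit or range.

## Working session

There is one attempt and no reset: what is moved stays moved. The work goes in short steps, Python scripts to look and compute and a tool call to move; the robot and the scene stay as the last step left them, time stands still between calls to the robot, and variables do not carry over. Pictures are saved under pics/ and viewed, at most 10 in all, crops included, and the job is handed in when it is done.

Besides the shell and the picture viewer there is one more tool, called after ">>>" by a JSON object that holds its "method" and its "body", one argument or row to a line. servo_tool: Moves the arm, as the interface text tells. Its arguments: {"type":"object","properties":{"series":{"type":"array"}},"required":["series"]}

```bash
mkdir -p pics; ls; cat > h.py <<'E'
import numpy as np, cv2
from bench import env, vision
def P(n):
    c=vision.camera_params(n); R=cv2.Rodrigues(np.array(c["rvec"],float))[0]
    K=np.array([[c["fx"],0,c["cx"]],[0,c["fy"],c["cy"]],[0,0,1.]])
    return K,R,np.array(c["tvec"],float).reshape(3)
def ray(n,uv):
    K,R,t=P(n); d=R.T@np.linalg.inv(K)@np.array([uv[0],uv[1],1.]); return -R.T@t,d/np.linalg.norm(d)
def proj(n,X):
    K,R,t=P(n); p=K@(R@np.array(X,float)+t); return p[:2]/p[2]
def atz(n,uv,z):
    o,d=ray(n,uv); return o+d*(z-o[2])/d[2]
def tri(uv1,uv2,a="scene",b="top"):
    o1,d1=ray(a,uv1);o2,d2=ray(b,uv2)
    s=np.linalg.lstsq(np.c_[d1,-d2],o2-o1,rcond=None)[0]
    p,q=o1+s[0]*d1,o2+s[1]*d2; return (p+q)/2,np.linalg.norm(p-q)
E
python3 - <<'E'
from h import *
np.set_printoptions(precision=1,suppress=True)
for n in("scene","top"):
    cv2.imwrite(f"pics/{n}0.png",vision.capture(n))
L={}
for t in["lever_left_grip","lever_middle_grip","lever_right_grip","panel","jar","crucible","flask"]:
    for n in("scene","top"):
        r=vision.landmark_of(n,t); L[t,n]=r
        print(t,n,[(np.round(x["centre"],1).tolist(),round(x["confidence"],2)) for x in r[:4]])
    if L[t,"scene"] and L[t,"top"]: print("   tri",*tri(L[t,"scene"][0]["centre"],L[t,"top"][0]["centre"]))
s=env.sense();print(s)
E
```

```text
pics
lever_left_grip scene [([325.5, 160.1], 0.83)]
lever_left_grip top [([334.7, 231.9], 0.71), ([260.5, 216.7], 0.67), ([215.2, 185.9], 0.42)]
   tri [522.4  14.3 229.1] 113.17677088843887
lever_middle_grip scene [([301.4, 171.2], 0.59), ([314.4, 232.0], 0.41)]
lever_middle_grip top [([298.9, 222.4], 0.72)]
   tri [496.   61.9 165.4] 2.2565887964925175
lever_right_grip scene [([273.7, 187.2], 0.66)]
lever_right_grip top [([335.9, 234.3], 0.62)]
   tri [472.6 -18.5 159.8] 2.4092993272708676
panel scene [([312.0, 233.5], 0.71)]
panel top [([307.4, 210.0], 0.66)]
   tri [535.   49.4   0.5] 8.388091507286275
jar scene [([383.1, 194.2], 0.86)]
jar top [([215.4, 186.9], 0.77)]
   tri [601.8 297.6 -10. ] 9.358650773825401
crucible scene [([195.9, 276.6], 0.75), ([237.9, 270.0], 0.74), ([211.7, 292.9], 0.74)]
crucible top [([385.5, 244.5], 0.72), ([409.2, 271.3], 0.67), ([413.5, 243.6], 0.6)]
   tri [ 422.6 -182.     0.5] 90.03234256036068
flask scene [([252.6, 318.1], 0.56)]
flask top [([419.1, 200.4], 0.85), ([301.0, 221.5], 0.3)]
   tri [ 566.7 -234.3   -3.5] 1.6793810766198656
{'time_s': 0.8, 'qpos': array([-72.6,   3. ,  92.4,   0. ,  84.6,  -6.8]), 'qvel': array([ 0. ,  0. , -0. ,  0. ,  0. ,  0.1]), 'joint_efforts': array([ -0. , -39.4, -37. ,  -0. ,   0. ,  -0. ]), 'eef_pos': array([ 256.5, -570. ,  231.4]), 'tcp_rot': array([180. ,  -0. ,  24.2]), 'contact_force': array([-0.7,  0.7,  0. ]), 'moment': array([-0., -0., -0.]), 'finger_force': 0.0, 'finger_gap': 85.57024399493513}
```

View pics/scene0.png

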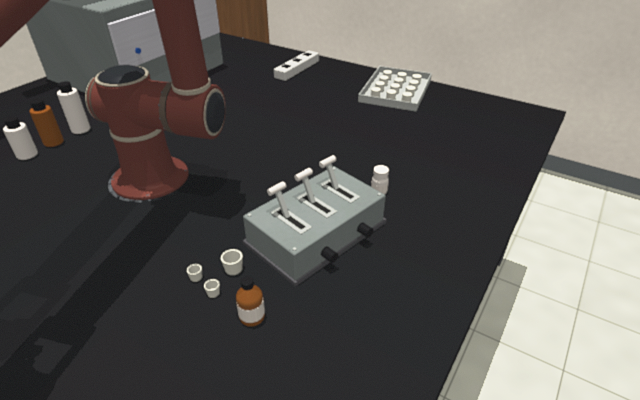

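View pics/top0.png

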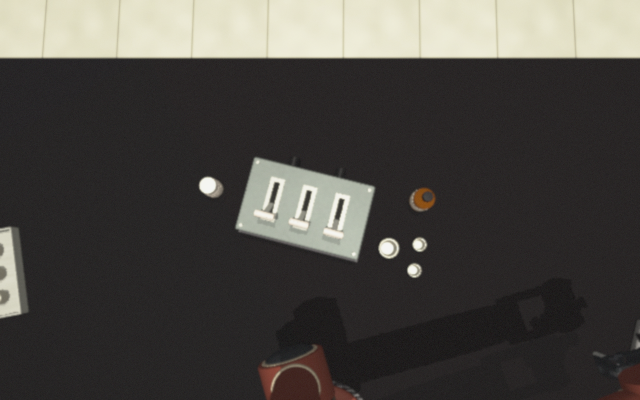

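```bash
python3 - <<'E'
from h import *
np.set_printoptions(precision=1,suppress=True)
S=[(325.5,160.1),(301.4,171.2),(273.7,187.2)];T=[(260.5,216.7),(298.9,222.4),(335.9,234.3)]
Q=[]
for a,b in zip(S,T):
    p,e=tri(a,b);Q.append(p);print(p,e, atz("scene",a,154),atz("top",b,154))
print("spacings",np.linalg.norm(Q[0]-Q[1]),np.linalg.norm(Q[1]-Q[2]))
v=(Q[0]-Q[2]);print("bank yaw",np.degrees(np.arctan2(-v[0],v[1])))
for c in [(383.1,194.2)]: print("jar scene",atz("scene",c,0))
for c in [(195.9,276.6),(237.9,270),(211.7,292.9)]: print("cr scene",atz("scene",c,0))
for c in [(385.5,244.5),(409.2,271.3),(413.5,243.6)]: print("cr top",atz("top",c,0))
c=vision.camera_params("wrist");print(c)
E
```

```text
[508.5 149.1 153. ] 2.638891893883774 [508.4 146.7 154. ] [509.5 149.7 154. ]
[496.   61.9 165.4] 2.2565887964925175 [485.5  75.1 154. ] [497.5  63.4 154. ]
[472.6 -18.5 159.8] 2.4092993272708676 [468.5 -11.5 154. ] [471.9 -19.4 154. ]
spacings 88.93357958583205 83.96775411052627
bank yaw -12.07946850847964
jar scene [610.2 288.9   0. ]
cr scene [ 389.6 -213.2    0. ]
cr scene [ 456.2 -147.5    0. ]
cr scene [ 452.3 -230.     0. ]
cr top [ 452.1 -147.9    0. ]
cr top [ 385.4 -207.3    0. ]
cr top [ 455.2 -218.8    0. ]
{'fx': 306.9835661371786, 'fy': 306.9835661371786, 'cx': 320.7911080175946, 'cy': 203.53648138734997, 'hand_eye': array([[  -0. ,   -1. ,   -0.3,   71.7],
       [   1. ,   -0. ,    0. ,   -0.5],
       [  -0. ,   -0.3,    1. , -143.5],
       [   0. ,    0. ,    0. ,    1. ]])}
```

The scene shows the grey bank with its three white T handles, at (276,188), (303,174) and (328,161) in scene and (334,233), (299,222) and (266,215) in top. The candidates are:
- **Crucibles:** three at scene (232,262), (195,272) and (212,289). The largest is (232,262), which is (389,248) in top.
- **Bottles:** the amber one beside the bank at scene (250,303) is the flask. The others at the far left are look-alikes.
- **Jar:** (380,180) is beside the bank. The white bottle at the far left is not it.

Next I'll fit the bank's pose.

```bash
cat >> h.py <<'E'
def bank(p,X):
    c,s=np.cos(p[2]),np.sin(p[2]); X=np.array(X,float)
    return np.array([p[0]+c*X[0]-s*X[1],p[1]+s*X[0]+c*X[1],X[2]])
E
python3 - <<'E'
from h import *
from scipy.optimize import least_squares
np.set_printoptions(precision=1,suppress=True)
C=[(-90,150,90),(-90,-150,90),(90,-150,90),(90,150,90)]
H=[(-47,80,153.5),(-47,0,153.5),(-47,-80,153.5)]
obs=[("top",x,u) for x,u in zip(C,[(237,230),(357,261),(374,186),(256,158)])]+\
[("scene",x,u) for x,u in zip(C[1:],[(246,213),(297,249),(384,190)])]+\
[("top",x,u) for x,u in zip(H,[(266,216),(299,222.5),(334,233.5)])]+\
[("scene",x,u) for x,u in zip(H,[(328,161),(303,174),(276,188)])]
f=lambda p:np.concatenate([proj(n,bank(p,x))-u for n,x,u in obs])
r=least_squares(f,[540,50,-.2],x_scale=[10,10,.05],loss="soft_l1");p=r.x
print(p[:2],np.degrees(p[2]));print(f(p).reshape(-1,2))
for h in H: print(bank(p,h))
E
```

```text
[537.8  55.3] -12.882383583934281
[[-2.9 -0.8]
 [ 0.3 -2. ]
 [ 0.3 -1. ]
 [-3.2 -1.4]
 [-4.1  2.5]
 [-2.1  5.4]
 [ 1.1  3.4]
 [-2.8  0.6]
 [-1.2  2.4]
 [-1.3 -0.2]
 [-2.7 -0. ]
 [-1.5  0.1]
 [-0.4  0.3]]
[509.8 143.8 153.5]
[492.   65.8 153.5]
[474.1 -12.2 153.5]
```

>>> {"method": "servo_tool", "body": {
  "series": [
    [0, 0, 0, -5, 0.18],
    [0, 0, 0, 0, 0.18],
    [0, 0, 0, 0, 0.18],
    [0, 0, 0, 0, 0.11]
  ]
}}

```text
time_s: 1.3
eef_pos: [256.4, -570.0, 281.5]
tcp_rot: [180.0, -0.0, -13.3]
contact_force: [0.2, -0.4, -0.3]
finger_gap: 12.2
finger_force: 0.0
```

>>> {"method": "servo_tool", "body": {
  "series": [
    [0, 0.3, -6, 0, 0],
    [0, 0.3, -6, 0, 0],
    [0, 0.3, -6, 0, 0],
    [0, 0.3, -6, 0, 0],
    [0, 0.3, -6, 0, 0],
    [0, 0.3, -6, 0, 0],
    [0, 0.3, -6, 0, 0],
    [0, 0.3, -6, 0, 0]
  ]
}}

```text
time_s: 2.3
eef_pos: [388.1, -105.9, 281.7]
tcp_rot: [180.0, -0.1, -13.1]
contact_force: [0.8, -0.3, 0.3]
finger_gap: 0.0
finger_force: 0.0
```

>>> {"method": "servo_tool", "body": {
  "series": [
    [0, 0.3, -6, 0, 0],
    [0, 0.3, -6, 0, 0],
    [0, 0, -6, 0, 0],
    [0, 0, 0, 0, 0],
    [0, 0, 0, 0, 0]
  ]
}}

```text
time_s: 2.92
eef_pos: [434.2, 66.3, 281.3]
tcp_rot: [180.0, 0.0, -13.0]
contact_force: [0.1, -0.3, -0.1]
finger_gap: -0.3
finger_force: 0.0
```

```bash
cat >> h.py <<'E'
from scipy.spatial.transform import Rotation
def wcam(s):
    c=vision.camera_params("wrist"); T=np.eye(4); T[:3,:3]=Rotation.from_euler("xyz",s["tcp_rot"],degrees=True).as_matrix(); T[:3,3]=s["eef_pos"]
    return c,T@np.array(c["hand_eye"])
def watz(s,uv,z):
    c,M=wcam(s); d=M[:3,:3]@np.array([(uv[0]-c["cx"])/c["fx"],(uv[1]-c["cy"])/c["fy"],1]); o=M[:3,3]; return o+d*(z-o[2])/d[2]
E
python3 - <<'E'
from h import *
np.set_printoptions(precision=1,suppress=True)
s=env.sense();print(s["time_s"],s["eef_pos"],s["tcp_rot"],s["qpos"],s["contact_force"])
cv2.imwrite("pics/w1.png",vision.capture("wrist"))
for t,z in [("lever_left_grip",153.5),("lever_middle_grip",153.5),("lever_right_grip",153.5),("panel",0),("crucible",0),("flask",0),("jar",0)]:
    for x in vision.landmark_of("wrist",t)[:3]: print(t,np.array(x["centre"]),round(x["confidence"],2),watz(s,x["centre"],z))
E
```

```text
2.925 [434.2  66.3 281.3] [180.   0. -13.] [ -1.  -25.1 112.1  -0.   93.  102. ] [ 0.1 -0.3 -0.1]
lever_left_grip [214.7 126.1] 0.97 [514.9 141.8 153.5]
lever_middle_grip [307.3 124.3] 0.96 [498.5  64.1 153.5]
lever_middle_grip [402.2 131.7] 0.33 [474.1 -14.1 153.5]
lever_right_grip [403.4 131. ] 0.88 [474.4 -15.2 153.5]
panel [315.   90.3] 0.59 [534.8  51.4   0. ]
crucible [478.6 125.3] 0.97 [ 442.4 -152.4    0. ]
crucible [528.7 150.7] 0.82 [ 392.8 -216.6    0. ]
crucible [531.6 100.6] 0.57 [ 458.4 -222.9    0. ]
flask [538.4   6.2] 0.86 [ 567.3 -235.1    0. ]
jar [120.9  84.7] 0.9 [597.9 294.7   0. ]
```

View pics/w1.png

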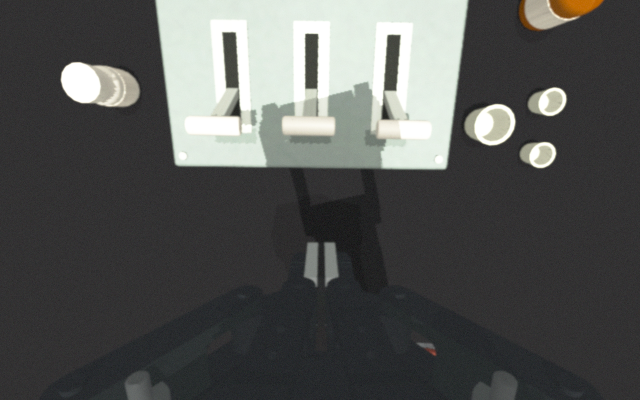

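Wrist view: the handles are at (213,125), (308,126) and (404,130), the largest crucible is at (490,124), the jar is at (100,85), and the closed fingertips are at (322,245). The tool is already aligned with the bank. All positions agree with the fit to about 5 mm. I'll probe the middle lever first.

>>> {"method": "servo_tool", "body": {
  "series": [
    [0, 0, -0.4, 4.4, 0],
    [0, 0, -0.4, 4.5, 0],
    [0, 0.5, -0.4, 4.5, 0],
    [0, 1.5, 0, 0, 0],
    [0, 1.5, 0, 0, 0],
    [0, 0, 0, 0, 0]
  ]
}}

```text
time_s: 4.08
eef_pos: [471.6, 69.7, 147.3]
tcp_rot: [180.0, 0.0, -13.1]
contact_force: [-0.4, 0.4, -0.2]
finger_gap: -0.1
finger_force: 0.0
```

>>> {"method": "servo_tool", "body": {
  "series": [
    [0, 0.5, 0, 0, 0],
    [0, 0.5, 0, 0, 0],
    [0, 0.5, 0, 0, 0],
    [0, 0.3, 0, 0, 0],
    [0, 0, 0, 0, 0]
  ]
}}

```text
time_s: 4.7
eef_pos: [489.0, 66.0, 147.4]
tcp_rot: [-180.0, -0.0, -13.0]
contact_force: [-2.2, 0.8, 1.2]
finger_gap: 0.3
finger_force: 0.9
```

>>> {"method": "servo_tool", "body": {
  "series": [
    [0, 0.4, 0, 0, 0],
    [0, 0.4, 0, 0, 0],
    [0, 0, 0, 0, 0]
  ]
}}

```text
time_s: 5.08
eef_pos: [497.1, 64.1, 147.4]
tcp_rot: [-180.0, -0.1, -13.0]
contact_force: [-0.2, 0.5, 0.2]
finger_gap: 0.0
finger_force: 0.4
```

>>> {"method": "servo_tool", "body": {
  "series": [
    [0, 0.4, 0, 0, 0],
    [0, 0.3, 0, 0, 0],
    [0, 0, 0, 0, 0]
  ]
}}

```text
time_s: 5.45
eef_pos: [503.8, 62.6, 147.3]
tcp_rot: [-180.0, -0.1, -13.0]
contact_force: [-0.6, 0.4, 1.1]
finger_gap: 0.1
finger_force: 0.4
```

>>> {"method": "servo_tool", "body": {
  "series": [
    [0, 0.4, 0, 0, 0],
    [0, 0, 0, 0, 0]
  ]
}}

```text
time_s: 5.7
eef_pos: [507.6, 61.7, 147.3]
tcp_rot: [-180.0, -0.0, -13.0]
contact_force: [-2.1, -0.5, 0.6]
finger_gap: 0.3
finger_force: 0.5
```

>>> {"method": "servo_tool", "body": {
  "series": [
    [0, 0.3, 0, 0, 0],
    [0, 0, 0, 0, 0]
  ]
}}

```text
time_s: 5.95
eef_pos: [510.4, 61.1, 147.3]
tcp_rot: [-180.0, -0.0, -13.0]
contact_force: [-1.5, 0.4, 1.1]
finger_gap: 0.3
finger_force: 0.6
```

>>> {"method": "servo_tool", "body": {
  "series": [
    [0, 0.4, 0, 0, 0],
    [0, 0, 0, 0, 0]
  ]
}}

```text
time_s: 6.2
eef_pos: [514.4, 60.1, 147.3]
tcp_rot: [-180.0, -0.0, -13.0]
contact_force: [-0.6, -0.7, 0.5]
finger_gap: 0.1
finger_force: 0.4
```

```bash
python3 - <<'E'
from h import *
s=env.sense();print(s["time_s"],s["contact_force"])
cv2.imwrite("pics/w2.png",vision.capture("wrist"))
E
```

```text
6.2 [-0.6016684  -0.65082447  0.52821167]
```

View pics/w2.png

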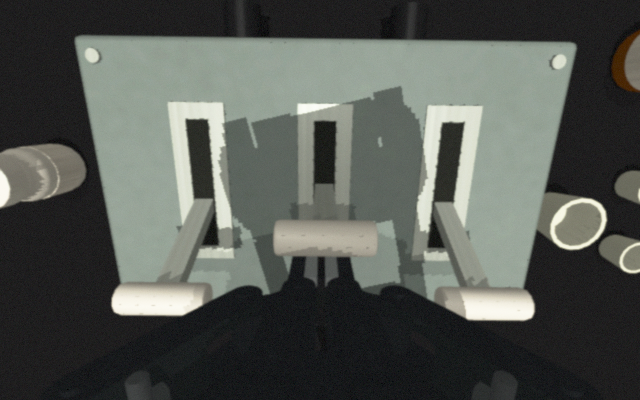

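The wrist picture shows the middle bar at (325,238) moved well ahead of its neighbours at (162,298) and (484,303), with no rise in force. So the middle lever is free, and I'll throw it.

>>> {"method": "servo_tool", "body": {
  "series": [
    [0, 0.6, 0, 0, 0],
    [0, 0.6, 0, 0, 0],
    [0, 0.6, 0, 0, 0],
    [0, 0.6, 0, 0, 0],
    [0, 0.6, 0, 0, 0],
    [0, 0.6, 0, 0, 0],
    [0, 0.6, 0, 0, 0],
    [0, 0.6, 0, 0, 0]
  ]
}}

```text
time_s: 7.25
eef_pos: [560.2, 49.7, 146.2]
tcp_rot: [-180.0, 0.2, -13.0]
contact_force: [-5.5, 1.7, -4.1]
finger_gap: -0.1
finger_force: 2.8
```

>>> {"method": "servo_tool", "body": {
  "series": [
    [0, 0.3, 0, 0, 0],
    [0, 0.3, 0, 0, 0],
    [0, 0, 0, 0, 0]
  ]
}}

```text
time_s: 7.62
eef_pos: [566.5, 48.2, 146.8]
tcp_rot: [-180.0, 0.0, -13.0]
contact_force: [-4.7, 1.9, -3.4]
finger_gap: -0.4
finger_force: 2.2
```

>>> {"method": "servo_tool", "body": {
  "series": [
    [0, 0.3, 0, 0, 0],
    [0, 0, 0, 0, 0]
  ]
}}

```text
time_s: 7.88
eef_pos: [567.4, 48.0, 146.7]
tcp_rot: [180.0, 0.4, -13.0]
contact_force: [-11.1, 2.6, 0.4]
finger_gap: -0.2
finger_force: 6.0
```

>>> {"method": "servo_tool", "body": {
  "series": [
    [0, 0.2, 0, 0, 0],
    [0, 0, 0, 0, 0]
  ]
}}

```text
time_s: 8.12
eef_pos: [567.6, 48.0, 146.7]
tcp_rot: [180.0, 0.7, -13.0]
contact_force: [-18.2, 3.8, 3.8]
finger_gap: 0.2
finger_force: 9.3
```

>>> {"method": "servo_tool", "body": {
  "series": [
    [0, -1, 0, 0, 0],
    [0, -5, 0, 0, 0],
    [0, -5, 0, 0, 0],
    [0, 0, -4, 0, 0],
    [0, 0, -4, 0, 0],
    [0, 0, 0, 0, 0]
  ]
}}

```text
time_s: 8.88
eef_pos: [484.6, 151.5, 149.7]
tcp_rot: [-179.9, -0.4, -12.8]
contact_force: [-0.6, -0.2, 0.3]
finger_gap: 0.4
finger_force: 0.0
```

>>> {"method": "servo_tool", "body": {
  "series": [
    [0, 0.8, 0, 0, 0],
    [0, 0.7, 0, 0, 0],
    [0, 0.7, 0, 0, 0],
    [0, 0.7, 0, 0, 0],
    [0, 0.6, 0, 0, 0],
    [0, 0, 0, 0, 0]
  ]
}}

```text
time_s: 9.62
eef_pos: [517.4, 141.4, 147.2]
tcp_rot: [-180.0, -0.1, -13.0]
contact_force: [-0.0, -0.0, 0.2]
finger_gap: 0.1
finger_force: 0.0
```

>>> {"method": "servo_tool", "body": {
  "series": [
    [0, 0.4, 0, 0, 0],
    [0, 0, 0, 0, 0]
  ]
}}

```text
time_s: 9.88
eef_pos: [520.6, 140.8, 147.2]
tcp_rot: [180.0, -0.0, -13.0]
contact_force: [-2.2, -0.4, 1.7]
finger_gap: 0.2
finger_force: 0.6
```

>>> {"method": "servo_tool", "body": {
  "series": [
    [0, 0.3, 0, 0, 0],
    [0, 0, 0, 0, 0]
  ]
}}

```text
time_s: 10.12
eef_pos: [523.5, 140.2, 147.4]
tcp_rot: [-180.0, -0.0, -13.0]
contact_force: [-1.2, -0.3, 1.3]
finger_gap: -0.2
finger_force: 1.0
```

>>> {"method": "servo_tool", "body": {
  "series": [
    [0, 0.3, 0, 0, 0],
    [0, 0, 0, 0, 0]
  ]
}}

```text
time_s: 10.38
eef_pos: [526.5, 139.5, 147.4]
tcp_rot: [-180.0, -0.0, -13.0]
contact_force: [-2.3, 0.2, 2.0]
finger_gap: -0.1
finger_force: 0.9
```

>>> {"method": "servo_tool", "body": {
  "series": [
    [0, 0.2, 0, 0, 0],
    [0, 0, 0, 0, 0]
  ]
}}

```text
time_s: 10.62
eef_pos: [528.4, 139.1, 147.4]
tcp_rot: [-180.0, -0.0, -13.0]
contact_force: [-1.2, 0.2, 0.2]
finger_gap: -0.2
finger_force: 1.0
```

>>> {"method": "servo_tool", "body": {
  "series": [
    [0, 0.4, 0, 0, 0],
    [0, 0, 0, 0, 0]
  ]
}}

```text
time_s: 10.88
eef_pos: [532.5, 138.0, 147.3]
tcp_rot: [-180.0, -0.0, -13.0]
contact_force: [-1.5, 0.5, 1.1]
finger_gap: 0.4
finger_force: 0.5
```

>>> {"method": "servo_tool", "body": {
  "series": [
    [0, 0.4, 0, 0, 0],
    [0, 0, 0, 0, 0]
  ]
}}

```text
time_s: 11.12
eef_pos: [536.4, 137.1, 147.3]
tcp_rot: [-180.0, -0.0, -13.0]
contact_force: [-0.4, 0.3, 0.4]
finger_gap: -0.3
finger_force: 0.4
```

The left lever has moved 40 mm with no rise in force, so it's free too.

>>> {"method": "servo_tool", "body": {
  "series": [
    [0, 0.6, 0, 0, 0],
    [0, 0.6, 0, 0, 0],
    [0, 0.6, 0, 0, 0],
    [0, 0.6, 0, 0, 0],
    [0, 0.6, 0, 0, 0],
    [0, 0.6, 0, 0, 0],
    [0, 0.6, 0, 0, 0],
    [0, 0.5, 0, 0, 0]
  ]
}}

```text
time_s: 12.12
eef_pos: [580.5, 126.9, 145.5]
tcp_rot: [180.0, 0.3, -13.0]
contact_force: [-6.2, 2.0, -4.1]
finger_gap: -0.2
finger_force: 3.1
```

>>> {"method": "servo_tool", "body": {
  "series": [
    [0, 0.3, 0, 0, 0],
    [0, 0, 0, 0, 0]
  ]
}}

```text
time_s: 12.38
eef_pos: [583.8, 126.2, 145.7]
tcp_rot: [180.0, 0.2, -13.0]
contact_force: [-4.7, 0.9, -3.3]
finger_gap: 0.1
finger_force: 2.5
```

>>> {"method": "servo_tool", "body": {
  "series": [
    [0, 0.3, 0, 0, 0],
    [0, 0, 0, 0, 0]
  ]
}}

```text
time_s: 12.62
eef_pos: [586.1, 125.7, 145.5]
tcp_rot: [180.0, 0.3, -13.0]
contact_force: [-5.1, 1.5, -4.3]
finger_gap: 0.0
finger_force: 3.1
```

>>> {"method": "servo_tool", "body": {
  "series": [
    [0, 0.3, 0, 0, 0],
    [0, 0, 0, 0, 0]
  ]
}}

```text
time_s: 12.88
eef_pos: [586.4, 125.6, 145.4]
tcp_rot: [179.9, 0.7, -13.0]
contact_force: [-15.4, 3.0, 1.9]
finger_gap: -0.0
finger_force: 8.0
```

>>> {"method": "servo_tool", "body": {
  "series": [
    [0, 0.2, 0, 0, 0],
    [0, 0, 0, 0, 0]
  ]
}}

```text
time_s: 13.12
eef_pos: [586.6, 125.6, 145.3]
tcp_rot: [179.9, 0.9, -13.0]
contact_force: [-22.4, 3.7, 4.3]
finger_gap: 0.1
finger_force: 11.2
```

The left lever is against its hard stop. Now the right one.

>>> {"method": "servo_tool", "body": {
  "series": [
    [0, -1, 0, 0, 0],
    [0, -5.5, 0, 0, 0],
    [0, -5.3, 0, 0, 0],
    [0, 0, 5.4, 0, 0],
    [0, 0, 5.4, 0, 0],
    [0, 0, 5.4, 0, 0],
    [0, 0, 0, 0, 0]
  ]
}}

```text
time_s: 14.0
eef_pos: [442.3, -10.4, 149.1]
tcp_rot: [180.0, -0.4, -13.3]
contact_force: [0.0, 0.7, -0.4]
finger_gap: 0.1
finger_force: 0.0
```

>>> {"method": "servo_tool", "body": {
  "series": [
    [0, 0.8, 0, 0, 0],
    [0, 0.7, 0, 0, 0],
    [0, 0.7, 0, 0, 0],
    [0, 0.7, 0, 0, 0],
    [0, 0.6, 0, 0, 0],
    [0, 0, 0, 0, 0]
  ]
}}

```text
time_s: 14.75
eef_pos: [475.9, -15.0, 147.2]
tcp_rot: [-180.0, -0.1, -13.0]
contact_force: [-0.5, 0.4, -0.5]
finger_gap: 0.2
finger_force: 0.0
```

>>> {"method": "servo_tool", "body": {
  "series": [
    [0, 0.4, 0, 0, 0],
    [0, 0.3, 0, 0, 0],
    [0, 0, 0, 0, 0]
  ]
}}

```text
time_s: 15.12
eef_pos: [482.3, -16.7, 147.4]
tcp_rot: [180.0, -0.1, -13.0]
contact_force: [-1.7, 0.4, 0.1]
finger_gap: -0.2
finger_force: 0.7
```

>>> {"method": "servo_tool", "body": {
  "series": [
    [0, 0.3, 0, 0, 0],
    [0, 0.3, 0, 0, 0],
    [0, 0, 0, 0, 0]
  ]
}}

```text
time_s: 15.5
eef_pos: [488.1, -18.0, 147.3]
tcp_rot: [180.0, -0.0, -13.0]
contact_force: [-2.1, -0.1, 0.5]
finger_gap: 0.1
finger_force: 0.6
```

>>> {"method": "servo_tool", "body": {
  "series": [
    [0, 0.4, 0, 0, 0],
    [0, 0, 0, 0, 0]
  ]
}}

```text
time_s: 15.75
eef_pos: [492.0, -18.9, 147.3]
tcp_rot: [-180.0, -0.0, -13.0]
contact_force: [-1.0, -0.2, -0.2]
finger_gap: -0.5
finger_force: 0.5
```

>>> {"method": "servo_tool", "body": {
  "series": [
    [0, 0.4, 0, 0, 0],
    [0, 0, 0, 0, 0]
  ]
}}

```text
time_s: 16.0
eef_pos: [495.9, -19.8, 147.3]
tcp_rot: [-180.0, -0.0, -13.0]
contact_force: [-0.1, 1.2, 1.7]
finger_gap: 0.0
finger_force: 0.4
```

>>> {"method": "servo_tool", "body": {
  "series": [
    [0, 0.6, 0, 0, 0],
    [0, 0.6, 0, 0, 0],
    [0, 0.6, 0, 0, 0],
    [0, 0.6, 0, 0, 0],
    [0, 0.6, 0, 0, 0],
    [0, 0.6, 0, 0, 0],
    [0, 0.6, 0, 0, 0],
    [0, 0.5, 0, 0, 0]
  ]
}}

```text
time_s: 17.0
eef_pos: [541.3, -30.1, 146.8]
tcp_rot: [-180.0, 0.1, -13.0]
contact_force: [-3.8, 1.9, -2.3]
finger_gap: 0.1
finger_force: 1.9
```

>>> {"method": "servo_tool", "body": {
  "series": [
    [0, 0.3, 0, 0, 0],
    [0, 0.3, 0, 0, 0],
    [0, 0, 0, 0, 0]
  ]
}}

```text
time_s: 17.38
eef_pos: [547.4, -31.7, 147.4]
tcp_rot: [-180.0, -0.0, -13.0]
contact_force: [-2.1, 0.8, -1.6]
finger_gap: 0.1
finger_force: 1.5
```

>>> {"method": "servo_tool", "body": {
  "series": [
    [0, 0.2, 0, 0, 0],
    [0, 0, 0, 0, 0]
  ]
}}

```text
time_s: 17.62
eef_pos: [547.8, -31.7, 147.3]
tcp_rot: [180.0, 0.2, -13.0]
contact_force: [-8.8, 2.2, 1.5]
finger_gap: -0.0
finger_force: 4.6
```

>>> {"method": "servo_tool", "body": {
  "series": [
    [0, 0.3, 0, 0, 0],
    [0, 0, 0, 0, 0]
  ]
}}

```text
time_s: 17.88
eef_pos: [548.1, -31.8, 147.2]
tcp_rot: [180.0, 0.7, -13.0]
contact_force: [-19.5, 4.2, 7.6]
finger_gap: -0.1
finger_force: 9.7
```

>>> {"method": "servo_tool", "body": {
  "series": [
    [0, -1, 0, 0, 0],
    [0, -4, 0, 0, 0],
    [0, -5, 0, -3, 0],
    [0, -4, 0, -5, 0],
    [0, -3, -4, -5, 0],
    [0, 0, -4, 0, 0],
    [0, 0, 0, 0, 0],
    [0, 0, 0, 0, 0]
  ]
}}

```text
time_s: 18.88
eef_pos: [408.2, 77.7, 270.9]
tcp_rot: [180.0, -0.1, -13.0]
contact_force: [-0.2, 0.0, -1.0]
finger_gap: -0.2
finger_force: 0.0
```

```bash
python3 - <<'E'
from h import *
np.set_printoptions(precision=1,suppress=True)
s=env.sense();print(s["time_s"],s["eef_pos"],s["contact_force"])
cv2.imwrite("pics/w3.png",vision.capture("wrist"))
for t,z in [("lever_left_grip",153.5),("lever_middle_grip",153.5),("lever_right_grip",153.5),("crucible",0),("flask",0),("jar",0)]:
    for x in vision.landmark_of("wrist",t)[:1]: print(t,np.array(x["centre"]),round(x["confidence"],2),watz(s,x["centre"],z))
E
```

```text
18.875 [408.2  77.7 270.9] [-0.2  0.  -1. ]
lever_right_grip [317.9  65.4] 0.6 [514.5  56.2 153.5]
crucible [487.8 101.8] 0.87 [ 445.2 -150.1    0. ]
flask [317.9  64. ] 0.6 [537.8  52.1   0. ]
jar [117.6  63.4] 0.91 [594.5 294.3   0. ]
```

View pics/w3.png

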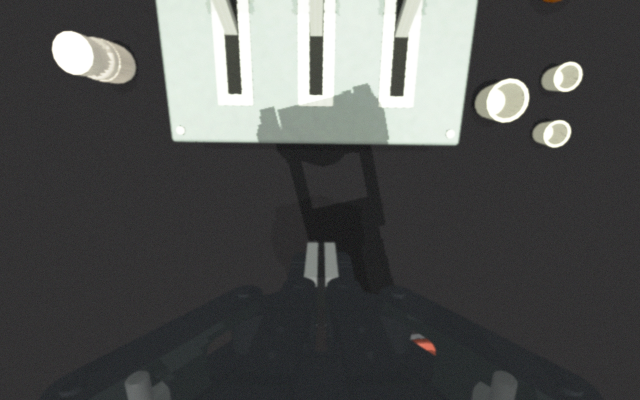

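The slots are empty on the robot's side, with all three shanks leaning away at the top of the frame. The jar at (75,53) and the crucible at (500,100) haven't moved. The handles and bottle are out of this view, so I'll check those from above.

```bash
python3 - <<'E'
from h import *
a=vision.capture("top");b=vision.capture("scene")
cv2.imwrite("pics/end.png",np.hstack([cv2.resize(a[130:290,180:440],None,fx=1.5,fy=1.5,interpolation=2),cv2.resize(b[130:290,180:440],None,fx=1.5,fy=1.5,interpolation=2)]))
E
```

```text
(no output)
```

View pics/end.png

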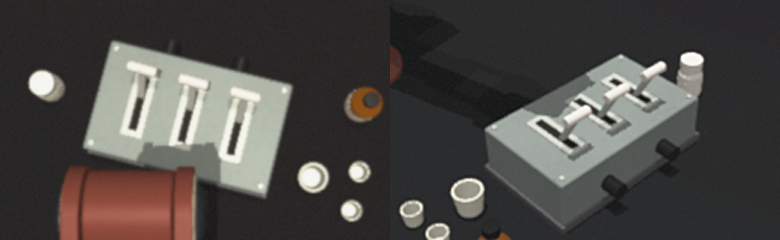

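Both crops show all three handles at the far ends of their slots: (143,68), (192,83) and (242,96) in the top crop. The jar, crucible and bottle are standing where they were.

```bash
python3 -c "
from bench import env
print(env.job_done())"
```

```text
the job is handed in; nothing more can be done
None
```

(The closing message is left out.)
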